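# Seat the reel spacer in its pocket and shut the glass cover

## Task

Without picking anything up, nudge the yellow reel spacer across the wooden tray with the fingertips until it drops over the rim and lies flat in the round pocket, then push the tab of the sliding glass cover until the cover is fully shut over the pocket. Never lift the yellow spacer, and leave the grey spacer, the paperweight, the tape holder and the brass ferrule where they are. Finish clear of everything.

Things in the scene. Friction and masses are not known exactly. Their poses are not given: they have to be found in the camera images.
- tray: Fixed wooden tray, a flat block 24 mm high; its flat top is the deck. Origin on the work surface, straight below the centre of the round pocket. Its y axis runs along the tray's long side (deck from -150 to +150 mm), its x axis (away from the robot at yaw 0) across it (deck from -55 to +165 mm). No lips or walls on the deck.
- pocket (a point): Centre of the mouth of the round pocket, at deck height (24 mm above the work surface). The pocket is 66 mm across and 10 mm deep with a flat blue floor and a slight bevel at the rim. Axes as the tray's.
- yellow_spacer_center (a point): Centre (half-way up) of the loose yellow plastic reel spacer, a disc 60 mm across and 10 mm thick, about 35 g, with a black dot in its middle. It starts lying flat on the deck on one side of the pocket (tray +y or -y), about 90 to 104 mm from the pocket along y. Seated, its top is flush with the deck.
- grey_spacer_center (a point): Centre of the loose grey reel spacer, same size as the yellow one, lying on the deck on the other side of the pocket. Leave it alone.
- cover (a joint): Travel in m of the glass cover along the tray's -x direction: 0 is parked at the tray's far edge, 0.115 is fully shut over the pocket (end stop). It starts at 0 to 0.015. It slides stiffly (about 1.2 N plus a little drag) and stays where it is left. The glass is 80 mm (x) by 94 mm (y), 5 mm thick, and runs with its underside 3 mm and its top 8 mm above the deck, so it passes over a seated spacer but not over one that is still on the deck.
- cover_tab (a point): Centre of the top edge of the upright aluminium tab on the glass cover: a plate 6 mm thick (tray x), 50 mm wide (tray y), standing 30 mm above the top of the glass, so this point is 38 mm above the deck. It stands 15 mm behind the cover's front edge (the edge towards tray -x); 62 mm of glass lie behind it. Push its tray +x face towards tray -x to shut the cover.
- paperweight: Loose green glass paperweight, a dome 68 mm across and 36 mm high, beside one end of the tray; origin under its centre. Leave it alone.
- tape_holder: Loose black steel tape roll holder with a white roll, 90 by 60 mm, 60 mm high, beside one end of the tray; origin under its centre. Leave it alone.
- ferrule: Loose brass ferrule, a ring 24 mm across and 22 mm high, standing beside the tray; origin under its centre. Leave it alone.
Not all that is in view belongs to the job. What is meant by the part that bears yellow_spacer_center is not blue or red, and is the smaller of those in its own colour.

How it is judged:
By the outcome, as a careful person would: the job done as asked, in the order asked, and still so for the second after the job is handed in, with the robot touching nothing.
It also fails if it takes over 51 s, if anything falls off the work surface, if the arm or the gripper's body presses on something with over 40 N, if the wrist force passes 120 N, or if a joint passes its speed limit or range.

## Robot

A 6-joint arm with a two-finger parallel gripper is mounted at the origin on the work surface. World frame = base frame: x ahead of the robot, y to its left, z up, the work surface at z = 0. Lengths are in m, angles in degrees, forces in N, time in s.
With the tool pointing down it reaches from about 0.35 to 0.875 m from the base axis. Payload 4.2 kg.
Tool frame: the origin (TCP) lies midway between the tips of the shut fingers; the grasp point (between the pads) lies 19 mm behind it (hold_point_z is the z of the grasp point in the tool frame, in m); z points along the fingers, y is the direction in which the jaws open and shut (so a half turn about z gives the same grasp; the last joint's range is limited). The gripper opens to 87 mm and grips with 3 to 60 N. Pads are 19 mm wide; open, the fingers measure 117 mm over their backs; the gripper's body (75 mm by 190 mm) begins 51 mm behind the grasp point.
Start: joints at [86.723, 22.042, 0.453, 0, -68.411, -14.817], TCP at [0.194, 0.594, 0.223] pointing down, gripper open.
Joint ranges: [-179.83, 179.83], [-69.29, 118.12], [-61.27, 80.66], [-181.25, 117.63], [-171.15, -9.14], [-177.46, 177.46]. Speed limits (degrees/s): [159.86, 159.86, 180, 180, 180, 180].

## Interface

Orientations are given as a 3x3 rotation matrix whose columns are the frame's x, y, z axes.
In Python, from station import * gives the robot as it stands. The module is installed in compiled form; this text tells all that it offers.
- The arm moves only by the tool jog_arm, never from a script. Its argument "moves" is a list of rows, each a list of 7 numbers: the closure, from -1 (fully open) to 1 (shut), then the shift along the tool's x, y, z in m, then the turn, a rotation vector about the tool's x, y, z in rad. In form: [[gripper, x, y, z, wx, wy, wz], ...]. A call has exactly 10 rows; each row is the pose to reach, as a shift and turn from the pose commanded when the call began, along the tool's axes at that moment; what a row does not reach only later rows make up. A row lasts 1/12 s, in which the tool goes at most 41.7 mm and 7.16 degrees, less where a joint would pass 70% of its speed; a pose out of reach is approached as far as the arm can. A call with a gripper value outside its range is refused whole. The fingers move at their own pace and stop on an object; the grip force is fixed at half the most. Time passes only in rows, so rows that repeat a pose let the fingers close, or fill a call up. It gives the time, the measured TCP pose, the force and the opening at its end, in the units of the state.
- sense(): the state, without advancing time (a new reading comes with each control period).
- capture(name): name is "side" or "top"; returns a dict with "frame" (400x640x3 uint8, red, green, blue), "fov_y" (degrees; the focal length in pixels is half the picture's height over the tangent of half this angle, whatever the lens; pixels are square), "cx", "cy" (the principal point, pixels), "world_from_camera" (4x4, takes a point from camera to world coordinates). Camera axes: x right, y down, z forward; pixel columns grow to the right and rows downward; lengths in m; the calibration is good to about 2 mm. A picture is of the moment at which its call begins. There is no depth.
- finish_job(): hands the job in, once; it reports no verdict.
The state is a dict: "time_s": time; "joints": joint angles; "joint_velocities": joint speeds; "effort": joint torques, N m; "tcp_pos": TCP position; "ee_rot": TCP orientation; "wrist_force": force on the tool from outside, world axes, zero at the start; "moment": the same for the moment, N m; "gripper_width": opening from 0.0 (shut) to 1.0 (fully open).
Only numpy, scipy, OpenCV 4.12 (cv2) and the standard library are available. Lean on these libraries where they do the work, as an engineer would, in place of code of your own. Each camera call takes 0.05 s, during which the arm holds its last target.

## Working session

There is one attempt and no reset: what is moved stays moved. The work goes in short steps, Python scripts to look and compute and a tool call to move; the robot and the scene stay as the last step left them, time stands still between calls to the robot, and variables do not carry over. Pictures are saved under pics/ and viewed, and the job is handed in when it is done.

Besides the shell and the picture viewer there is one more tool, called after ">>>" as name(argument=value, ...), one argument or row to a line, values as JSON. jog_arm: Moves the arm, as the interface text tells. Its arguments: {"type":"object","properties":{"moves":{"type":"array"}},"required":["moves"]}

```bash
mkdir -p pics
python3 - <<'E'
from station import *
import cv2,pickle
s=sense();print(s)
for n in("side","top"):
    c=capture(n);pickle.dump(c,open(n+"0.pkl","wb"))
    cv2.imwrite(f"pics/{n}0.png",c["frame"][:,:,::-1]);print(n,c["fov_y"],c["cx"],c["cy"],c["world_from_camera"])
E
```

```text
{'time_s': 0.0, 'joints': array([ 8.67226422e+01,  2.20892358e+01,  3.79194366e-01, -2.81014806e-02,
       -6.84109415e+01, -1.48169733e+01]), 'joint_velocities': array([-0.02224185, -0.02161288, -0.04821898,  0.09364441,  0.02651743,
       -0.08087539]), 'effort': array([-2.13512803e-04, -3.90663099e+01,  1.87399989e+01,  4.21966910e+00,
        1.09312581e-02, -1.93677215e-04]), 'tcp_pos': array([0.19390862, 0.59352049, 0.22147398]), 'ee_rot': array([[ 9.50490280e-01, -3.10753754e-01, -5.76023750e-04],
       [-3.10754272e-01, -9.50488005e-01, -2.08198271e-03],
       [ 9.94802775e-05,  2.15790617e-03, -9.99997667e-01]]), 'wrist_force': array([-0.79487465, -0.2516077 , -0.73816108]), 'moment': array([-0.0085587 , -0.06594975,  0.0063603 ]), 'gripper_width': 1.0002548925876154}
side 53.09070453551431 319.39071232144494 202.27213015597195 [[ 0.82701921 -0.35815919  0.43331422  0.07804717]
 [-0.56214479 -0.53467607  0.63096334 -0.63180535]
 [ 0.00569743 -0.76540414 -0.6435247   0.73498624]
 [ 0.          0.          0.          1.        ]]
top 47.23923037934926 318.26714978297986 199.34220354807647 [[ 0.02860934 -0.99453595  0.10039796  0.43099669]
 [-0.99944995 -0.03014592 -0.01382101  0.04921745]
 [ 0.01677208 -0.09994733 -0.99485136  0.93599254]
 [ 0.          0.          0.          1.        ]]
```

View pics/top0.png

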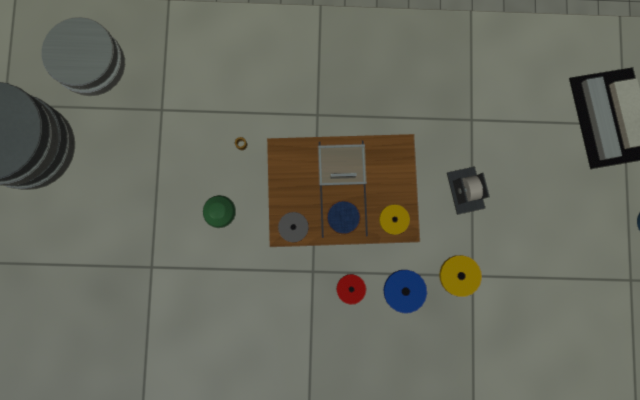

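View pics/side0.png

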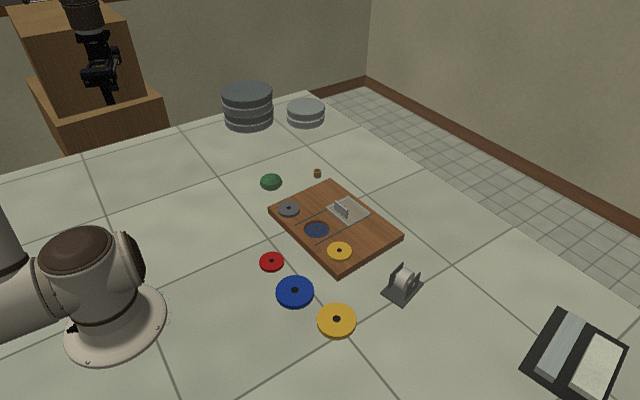

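The top view shows the tray at columns 268–418, rows 135–245. The pocket is near (343,217), the yellow spacer on the tray at (395,219), grey at (293,227), and the cover tab at (343,175). I'll enlarge these areas.

Run:
```python
import cv2
a=cv2.imread("pics/top0.png");cv2.imwrite("pics/top0c.png",cv2.resize(a[125:255,255:425],None,fx=4.5,fy=4.5,interpolation=cv2.INTER_CUBIC))
a=cv2.imread("pics/side0.png");cv2.imwrite("pics/side0c.png",cv2.resize(a[170:285,260:410],None,fx=5,fy=5,interpolation=cv2.INTER_CUBIC))
```

```text
(no output)
```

View pics/top0c.png

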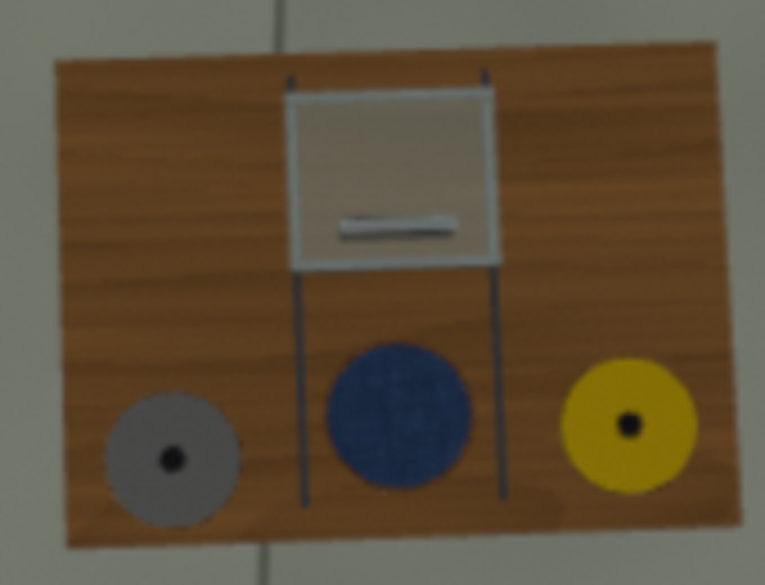

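View pics/side0c.png

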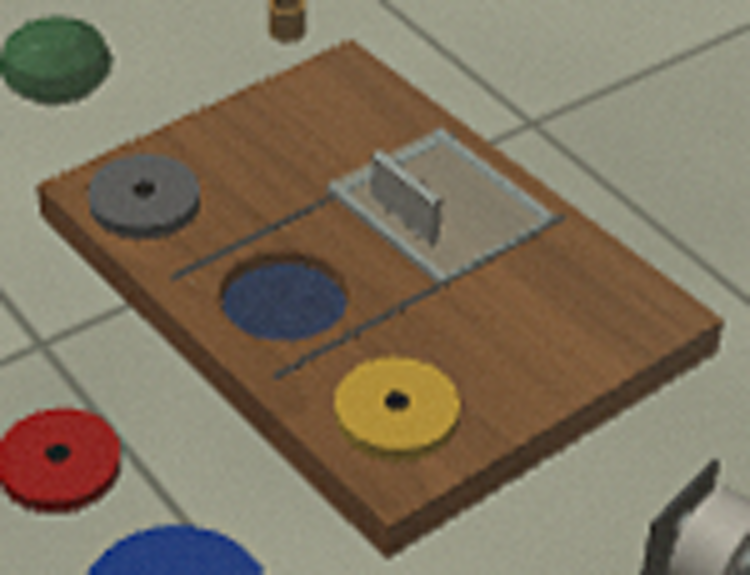

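The top crop shows the deck corners at (55,61), (717,42), (741,524) and (68,547). The pocket is at (399,416), the yellow dot at (629,425) and the tab top at (398,222). The side crop shows deck corners at (40,187), (350,40), (722,322) and (388,530), the yellow dot at (397,401), and the tab top edge from (375,154) to (439,203).

```bash
cat > h.py <<'E'
import numpy as np,pickle
from scipy.optimize import least_squares
class Cam:
    def __init__(s,c):
        s.f=200/np.tan(np.radians(c["fov_y"]/2));s.cx,s.cy=c["cx"],c["cy"];s.T=c["world_from_camera"]
    def proj(s,P):
        p=(np.atleast_2d(P)-s.T[:3,3])@s.T[:3,:3];return np.c_[s.f*p[:,0]/p[:,2]+s.cx,s.f*p[:,1]/p[:,2]+s.cy]
    def at(s,uv,z):
        uv=np.atleast_2d(uv);d=np.c_[(uv[:,0]-s.cx)/s.f,(uv[:,1]-s.cy)/s.f,np.ones(len(uv))]@s.T[:3,:3].T
        return s.T[:3,3]+d*((z-s.T[2,3])/d[:,2])[:,None]
def load(n): return Cam(pickle.load(open(n,"rb")))
def un(p,s,x0,y0): return (np.array(p,float)+.5)/s-.5+[x0,y0]
E
python3 - <<'E'
from h import *
t,s=load("top0.pkl"),load("side0.pkl")
ct=un([(55,61),(717,42),(741,524),(68,547)],4.5,255,125)
cs=un([(350,40),(722,322),(388,530),(40,187)],5,260,170)
L=np.array([(.165,.15),(.165,-.15),(-.055,-.15),(-.055,.15)])
def W(p,L,z=.024):
    L=np.atleast_2d(L);c,q=np.cos(p[2]),np.sin(p[2]);return np.c_[p[0]+c*L[:,0]-q*L[:,1],p[1]+q*L[:,0]+c*L[:,1],np.full(len(L),z)]
for nm,cams in(("top",[(t,ct)]),("side",[(s,cs)]),("both",[(t,ct),(s,cs)])):
    r=least_squares(lambda p:np.concatenate([(c.proj(W(p,L))-u).ravel() for c,u in cams]),[.4,0,0])
    print(nm,r.x[:2],np.degrees(r.x[2]),r.fun.round(1))
p=r.x
def loc(P):
    c,q=np.cos(p[2]),np.sin(p[2]);d=np.array(P)[:,:2]-p[:2];return np.c_[c*d[:,0]+q*d[:,1],-q*d[:,0]+c*d[:,1]]*1e3
print("pocket",t.at(un((399,416),4.5,255,125),.024),loc(t.at(un((399,416),4.5,255,125),.024)))
for n,P in(("yel top",t.at(un((629,425),4.5,255,125),.034)),("yel side",s.at(un((397,401),5,260,170),.034)),("grey top",t.at(un((172,459),4.5,255,125),.034)),("grey side",s.at(un((144,188),5,260,170),.034)),
 ("tab top",t.at(un((398,222),4.5,255,125),.062)),("tab side",s.at(un((407,179),5,260,170),.062)),("ferr",t.at((241,143),.02)),("paperw",t.at((219,211),.02)),("tape",t.at((468,190),.0))):
    print(n,P.round(4),loc(P).round(1))
E
```

```text
top [ 0.49018655 -0.01530989] 3.549973304197905 [-0.1 -0.5 -0.  -0.5  0.6  0.5 -0.5  0.5]
side [ 0.49123682 -0.01756073] 3.472509723146269 [ 0.3  0.   0.4  0.   0.1 -0.1 -0.7 -0.2]
both [ 0.49069112 -0.0160426 ] 3.5382284992752266 [ 0.3 -0.8  0.4 -0.8  1.   0.3 -0.2  0.2 -0.2 -0.2 -0.2 -0.3 -0.5 -0.5
 -1.2 -0.4]
pocket [[ 0.48898452 -0.01443694  0.024     ]] [[-1.60425661  1.70792331]]
yel top [[ 0.4874 -0.1151  0.034 ]] [[ -9.4 -98.6]]
yel side [[ 0.4899 -0.1162  0.034 ]] [[ -7.  -99.9]]
grey top [[0.4666 0.0852 0.034 ]] [[-17.8 102.5]]
grey side [[0.4695 0.0847 0.034 ]] [[-14.9 101.9]]
tab top [[ 0.57   -0.0094  0.062 ]] [[79.5  1.7]]
tab side [[ 0.5706 -0.0135  0.062 ]] [[79.9 -2.4]]
ferr [[0.6337 0.1968 0.02  ]] [[155.9 203.6]]
paperw [[0.494  0.2344 0.02  ]] [[ 18.7 249.7]]
tape [[ 0.5543 -0.2735  0.    ]] [[  47.6 -260.9]]
```

>>> jog_arm(
  moves=[
    [0.08, 0.026, 0.031, 0, 0, 0, 0.064],
    [0.08, 0.052, 0.062, 0, 0, 0, 0.127],
    [0.08, 0.078, 0.093, 0, 0, 0, 0.19],
    [0.08, 0.104, 0.124, 0, 0, 0, 0.254],
    [0.08, 0.13, 0.155, 0, 0, 0, 0.318],
    [0.08, 0.156, 0.186, 0, 0, 0, 0.381],
    [0.08, 0.182, 0.217, 0, 0, 0, 0.445],
    [0.08, 0.208, 0.248, 0, 0, 0, 0.508],
    [0.08, 0.234, 0.279, 0, 0, 0, 0.572],
    [0.08, 0.259, 0.31, 0, 0, 0, 0.635],
  ],
)

```text
time_s: 0.93
tcp_pos: [0.344, 0.2169, 0.2225]
ee_rot: [[0.579, -0.815, -0.0], [-0.815, -0.579, 0.0], [-0.0, 0.0, -1.0]]
wrist_force: [1.5, 0.3, -0.0]
gripper_width: 0.47
```

```bash
cat > d.py <<'E'
import sys,numpy as np
from station import *
from scipy.spatial.transform import Rotation as Ro
s=sense();R=s["ee_rot"];a=list(map(float,sys.argv[1:]))  # x y z heading of tool y
print("t",s["time_s"],"tcp",s["tcp_pos"].round(4),"hd",np.degrees(np.arctan2(R[1,1],R[0,1])).round(2),"F",s["wrist_force"].round(2),"w",s["gripper_width"],"j",s["joints"].round(1))
if a:
    h=np.radians(a[3]);y=np.array([np.cos(h),np.sin(h),0]);z=np.array([0,0,-1.]);D=np.c_[np.cross(y,z),y,z]
    print("shift",(R.T@(np.array(a[:3])-s["tcp_pos"])).round(4),"turn",Ro.from_matrix(R.T@D).as_rotvec().round(4))
E
python3 d.py 0.488 -0.168 0.12 179.1
```

```text
t 0.9333 tcp [0.344  0.2169 0.2225] hd -144.62 F [ 1.47  0.3  -0.04] w 0.4695497843322647 j [ 55.4   0.1 -27.7  -0.  -62.2 -20. ]
shift [0.3972 0.1054 0.1024] turn [1.000e-04 1.000e-04 6.332e-01]
```

>>> jog_arm(
  moves=[
    [0.08, 0.04, 0.01, 0, 0, 0, 0.064],
    [0.08, 0.08, 0.021, 0, 0, 0, 0.127],
    [0.08, 0.12, 0.032, 0.0, 0, 0, 0.19],
    [0.08, 0.16, 0.042, 0.0, 0, 0, 0.254],
    [0.08, 0.2, 0.053, 0.0, 0, 0, 0.318],
    [0.08, 0.24, 0.064, 0.0, 0, 0, 0.381],
    [0.08, 0.28, 0.074, 0.02, 0, 0, 0.445],
    [0.08, 0.315, 0.085, 0.04, 0, 0, 0.508],
    [0.08, 0.35, 0.095, 0.06, 0, 0, 0.572],
    [0.08, 0.385, 0.105, 0.08, 0, 0, 0.633],
  ],
)

```text
time_s: 1.77
tcp_pos: [0.481, -0.1541, 0.1435]
ee_rot: [[-0.017, -1.0, 0.0], [-1.0, 0.017, 0.0], [-0.0, -0.0, -1.0]]
wrist_force: [0.8, 1.3, 0.1]
gripper_width: 0.459
```

```bash
python3 d.py 0.488 -0.166 0.08 179.1
python3 - <<'E'
from station import *
import cv2,pickle
for n in("side","top"):
    c=capture(n);pickle.dump(c,open(n+"1.pkl","wb"))
    cv2.imwrite(f"pics/{n}1.png",c["frame"][:,:,::-1])
    a=c["frame"][:,:,::-1]
    a=a[125:255,255:425] if n=="top" else a[140:285,250:420]
    cv2.imwrite(f"pics/{n}1c.png",cv2.resize(a,None,fx=4,fy=4,interpolation=cv2.INTER_CUBIC))
E
```

```text
t 1.7667 tcp [ 0.481  -0.1541  0.1435] hd 179.05 F [0.81 1.27 0.09] w 0.45866713977480666 j [  0.7  14.8 -22.7  -0.  -52.5  -1.6]
shift [ 0.0118 -0.0071  0.0635] turn [-0.0001  0.0002 -0.0009]
```

View pics/top1c.png

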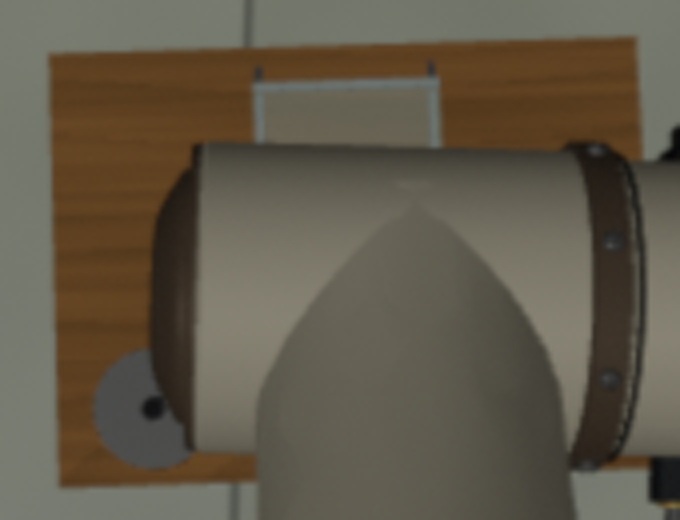

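View pics/side1c.png

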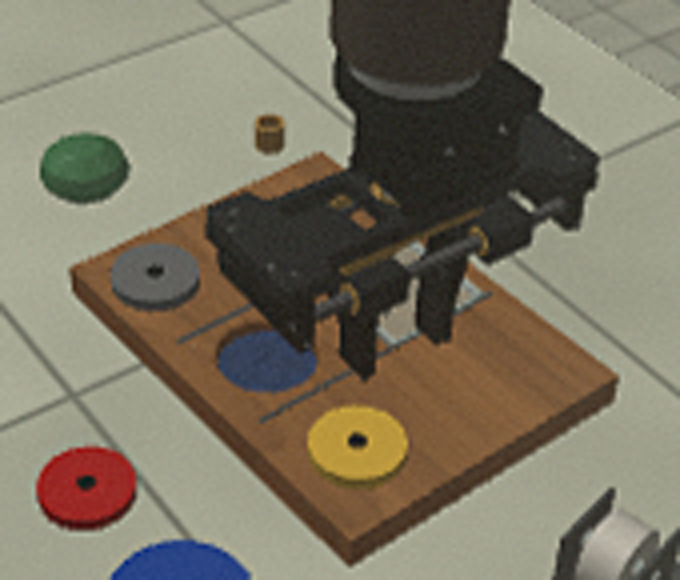

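The side view shows both fingertips clear above the spacer, in line with it, and nothing has been disturbed. Next I go behind the spacer (-y side) and descend to z≈0.028.

>>> jog_arm(
  moves=[
    [0.08, 0.006, -0.004, 0.01, 0, 0, 0],
    [0.08, 0.012, -0.007, 0.03, 0, 0, 0],
    [0.08, 0.012, -0.007, 0.05, 0, 0, 0],
    [0.08, 0.012, -0.007, 0.065, 0, 0, 0],
    [0.08, 0.012, -0.007, 0.08, 0, 0, 0],
    [0.08, 0.012, -0.007, 0.09, 0, 0, 0],
    [0.08, 0.012, -0.007, 0.097, 0, 0, 0],
    [0.08, 0.012, -0.007, 0.1, 0, 0, 0],
    [0.08, 0.012, -0.007, 0.1, 0, 0, 0],
    [0.08, 0.012, -0.007, 0.1, 0, 0, 0],
  ],
)

```text
time_s: 2.7
tcp_pos: [0.4885, -0.164, 0.0451]
ee_rot: [[-0.012, -1.0, 0.001], [-1.0, 0.012, -0.0], [0.0, -0.001, -1.0]]
wrist_force: [0.4, -1.0, 0.4]
gripper_width: 0.464
```

```bash
python3 d.py 0.488 -0.166 0.028 179.1
python3 - <<'E'
from station import *
import cv2,pickle
for n in("side",):
    c=capture(n);pickle.dump(c,open(n+"2.pkl","wb"))
    a=c["frame"][:,:,::-1]
    a=a[140:285,250:420]
    cv2.imwrite(f"pics/{n}2c.png",cv2.resize(a,None,fx=4,fy=4,interpolation=cv2.INTER_CUBIC))
E
```

```text
t 2.7 tcp [ 0.4885 -0.164   0.0451] hd 179.3 F [ 0.38 -1.02  0.43] w 0.4638652013059927 j [ -0.5  23.3 -27.6   0.  -38.9  -0.2]
shift [0.002  0.0005 0.0171] turn [-0.0014 -0.0002  0.0035]
```

View pics/side2c.png

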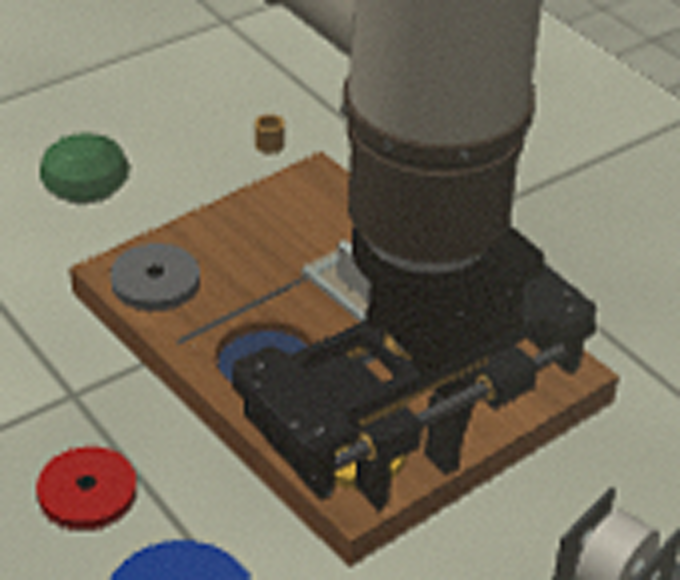

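The fingers are behind the yellow spacer, straddling its centreline. Next I descend and start pushing. Tool x is world -y, so the push is along -x.

>>> jog_arm(
  moves=[
    [0.08, 0, 0, 0.006, 0, 0, 0],
    [0.08, 0, 0, 0.012, 0, 0, 0],
    [0.08, 0, 0, 0.017, 0, 0, 0],
    [0.08, 0, 0, 0.017, 0, 0, 0],
    [0.08, -0.005, 0, 0.017, 0, 0, 0],
    [0.08, -0.01, 0, 0.017, 0, 0, 0],
    [0.08, -0.016, 0, 0.017, 0, 0, 0],
    [0.08, -0.022, 0, 0.017, 0, 0, 0],
    [0.08, -0.028, 0, 0.017, 0, 0, 0],
    [0.08, -0.034, 0, 0.017, 0, 0, 0],
  ],
)

```text
time_s: 3.58
tcp_pos: [0.4885, -0.1293, 0.0276]
ee_rot: [[-0.013, -1.0, 0.0], [-1.0, 0.013, 0.0], [-0.0, -0.0, -1.0]]
wrist_force: [-0.7, 0.1, -0.0]
gripper_width: 0.461
```

```bash
python3 d.py 0.4895 -0.09 0.028 179.1
cat > pic.py <<'E'
import sys
from station import *
import cv2,pickle
n,k,x0,y0,x1,y1=sys.argv[1],sys.argv[2],*map(int,sys.argv[3:7])
c=capture(n);pickle.dump(c,open(n+k+".pkl","wb"))
f=min(800/(x1-x0),600/(y1-y0));f=int(f*2)/2
cv2.imwrite(f"pics/{n}{k}c.png",cv2.resize(c["frame"][y0:y1,x0:x1,::-1],None,fx=f,fy=f,interpolation=cv2.INTER_CUBIC));print(f)
E
python3 pic.py side 3 270 170 400 270
```

```text
t 3.5833 tcp [ 0.4885 -0.1293  0.0276] hd 179.28 F [-0.7   0.13 -0.05] w 0.4605899548469117 j [  3.6  24.2 -29.9   0.  -35.9  -4.3]
shift [-0.0394 -0.0006 -0.0004] turn [-0.0003  0.      0.0032]
6.0
```

View pics/side3c.png

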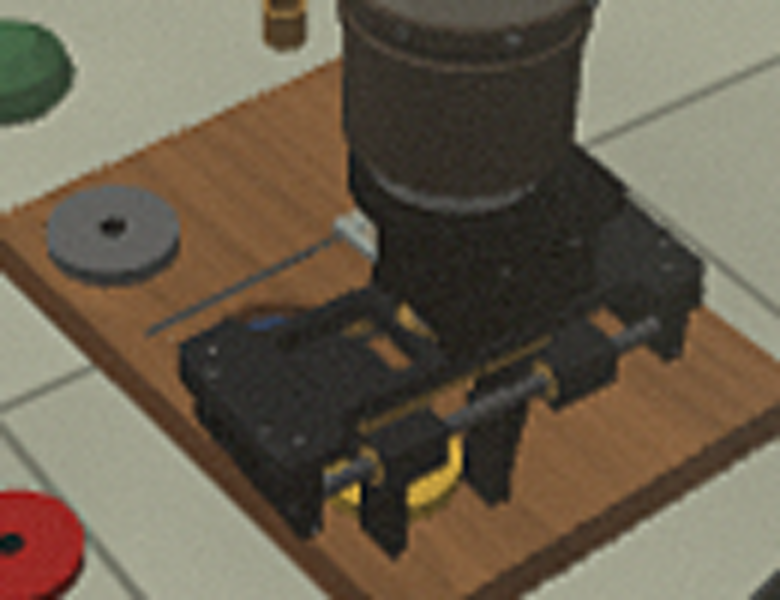

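The spacer sits in the cradle of the two fingertips. I keep pushing slowly.

>>> jog_arm(
  moves=[
    [0.08, -0.004, 0, 0, 0, 0, 0],
    [0.08, -0.008, 0, 0, 0, 0, 0],
    [0.08, -0.012, 0, 0, 0, 0, 0],
    [0.08, -0.016, 0, 0, 0, 0, 0],
    [0.08, -0.02, 0, 0, 0, 0, 0],
    [0.08, -0.024, 0, 0, 0, 0, 0],
    [0.08, -0.028, 0, 0, 0, 0, 0],
    [0.08, -0.032, 0, 0, 0, 0, 0],
    [0.08, -0.036, 0, 0, 0, 0, 0],
    [0.08, -0.04, 0, 0, 0, 0, 0],
  ],
)

```text
time_s: 4.47
tcp_pos: [0.4889, -0.0898, 0.0275]
ee_rot: [[-0.013, -1.0, 0.0], [-1.0, 0.013, 0.0], [-0.0, -0.0, -1.0]]
wrist_force: [0.2, -0.6, 1.0]
gripper_width: 0.461
```

```bash
python3 d.py 0.4900 -0.048 0.028 179.1
python3 pic.py side 4 270 170 400 270
```

```text
t 4.4667 tcp [ 0.4889 -0.0898  0.0275] hd 179.26 F [ 0.16 -0.64  1.01] w 0.461371494206217 j [  8.3  23.7 -31.   -0.  -35.3  -9.1]
shift [-0.0418 -0.0006 -0.0005] turn [-0.      0.      0.0027]
6.0
```

View pics/side4c.png

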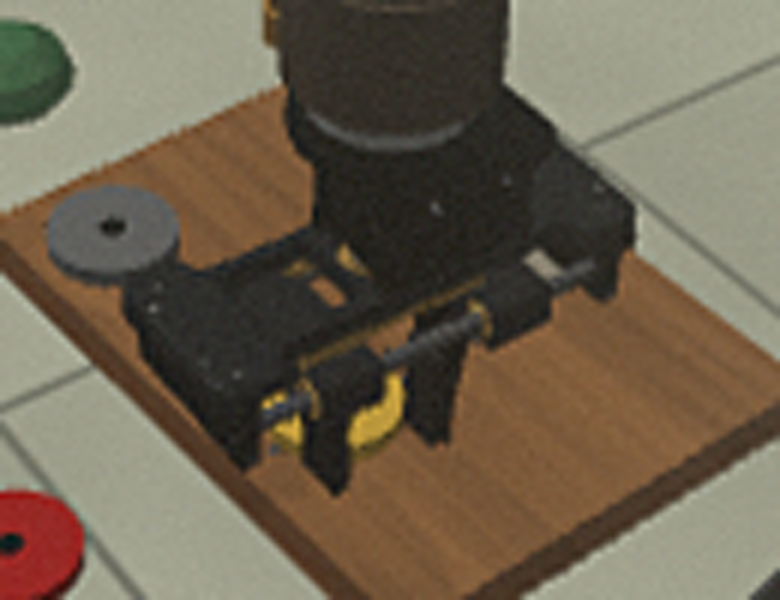

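>>> jog_arm(
  moves=[
    [0.08, -0.004, 0, 0, 0, 0, 0],
    [0.08, -0.008, 0, 0, 0, 0, 0],
    [0.08, -0.012, 0, 0, 0, 0, 0],
    [0.08, -0.016, 0, 0, 0, 0, 0],
    [0.08, -0.02, 0, 0, 0, 0, 0],
    [0.08, -0.024, 0, 0, 0, 0, 0],
    [0.08, -0.028, 0, 0, 0, 0, 0],
    [0.08, -0.031, 0, 0, 0, 0, 0],
    [0.08, -0.034, 0, 0, 0, 0, 0],
    [0.08, -0.036, 0, 0, 0, 0, 0],
  ],
)

```text
time_s: 5.35
tcp_pos: [0.4894, -0.0538, 0.0275]
ee_rot: [[-0.013, -1.0, 0.0], [-1.0, 0.013, 0.0], [-0.0, -0.0, -1.0]]
wrist_force: [0.1, 0.0, 0.1]
gripper_width: 0.463
```

```bash
python3 d.py 0.4900 -0.048 0.028 179.1
python3 pic.py side 5 270 170 400 270
```

```text
t 5.35 tcp [ 0.4894 -0.0538  0.0275] hd 179.27 F [0.14 0.05 0.05] w 0.46305686654361433 j [ 12.7  23.3 -31.7  -0.  -35.  -13.4]
shift [-0.0058 -0.0006 -0.0005] turn [-0.0001  0.0001  0.0029]
6.0
```

View pics/side5c.png

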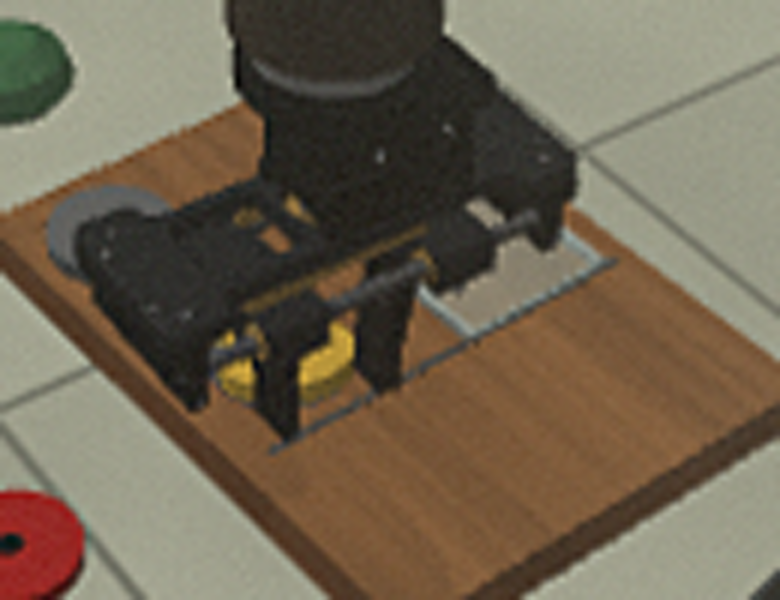

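The spacer looks tilted over the rim, with its trailing edge raised against the fingers. I continue in small steps.

>>> jog_arm(
  moves=[
    [0.08, -0.001, 0, 0, 0, 0, 0],
    [0.08, -0.002, 0, 0, 0, 0, 0],
    [0.08, -0.003, 0, 0, 0, 0, 0],
    [0.08, -0.004, 0, 0, 0, 0, 0],
    [0.08, -0.005, 0, 0, 0, 0, 0],
    [0.08, -0.006, 0, 0, 0, 0, 0],
    [0.08, -0.007, 0, 0, 0, 0, 0],
    [0.08, -0.0075, 0, 0, 0, 0, 0],
    [0.08, -0.0075, 0, 0, 0, 0, 0],
    [0.08, -0.0075, 0, 0, 0, 0, 0],
  ],
)

```text
time_s: 6.23
tcp_pos: [0.4894, -0.0466, 0.0275]
ee_rot: [[-0.013, -1.0, -0.0], [-1.0, 0.013, -0.0], [0.0, 0.0, -1.0]]
wrist_force: [0.6, -0.4, 0.2]
gripper_width: 0.459
```

```bash
python3 d.py 0.4900 -0.048 0.028 179.1
python3 pic.py side 6 270 170 400 270
```

```text
t 6.2333 tcp [ 0.4894 -0.0466  0.0275] hd 179.26 F [ 0.58 -0.43  0.17] w 0.45930884067013455 j [ 13.5  23.3 -31.8   0.  -35.  -14.3]
shift [ 0.0013 -0.0006 -0.0005] turn [ 0.0001 -0.      0.0029]
6.0
```

View pics/side6c.png

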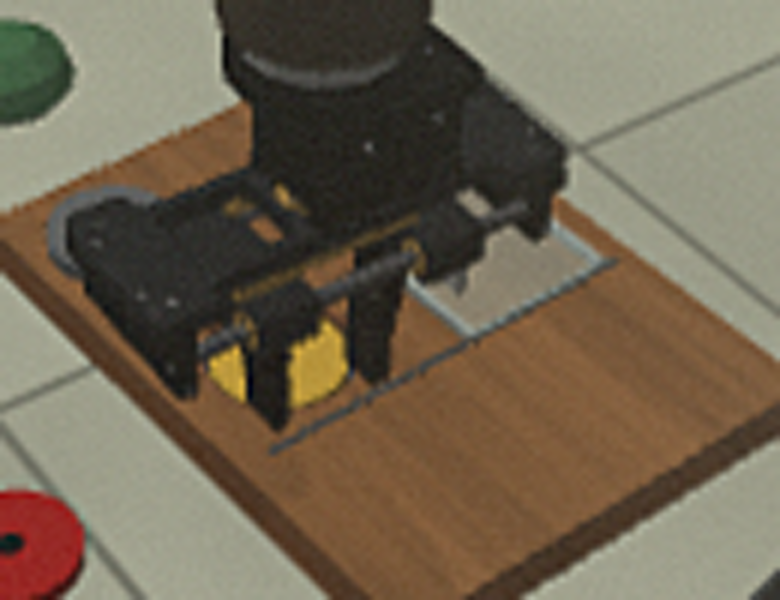

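It appears to have dropped in: the yellow face is level with the deck and no side wall is visible. I back off, lift, and check.

>>> jog_arm(
  moves=[
    [0.08, 0.004, 0, 0, 0, 0, 0],
    [0.08, 0.008, 0, 0, 0, 0, 0],
    [0.08, 0.01, 0, -0.01, 0, 0, 0],
    [0.08, 0.01, 0, -0.03, 0, 0, 0],
    [0.08, 0.01, 0, -0.055, 0, 0, 0],
    [1, 0.01, -0.02, -0.085, 0, 0, -0.02],
    [1, 0.005, -0.05, -0.1, 0, 0, -0.04],
    [1, -0.01, -0.08, -0.1, 0, 0, -0.06],
    [1, -0.02, -0.1, -0.1, 0, 0, -0.074],
    [1, -0.03, -0.112, -0.1, 0, 0, -0.074],
  ],
)

```text
time_s: 7.12
tcp_pos: [0.6041, -0.0181, 0.1278]
ee_rot: [[0.061, -0.998, 0.002], [-0.998, -0.061, 0.0], [-0.0, -0.002, -1.0]]
wrist_force: [-0.7, 0.7, -0.2]
gripper_width: 0.166
```

```bash
python3 d.py 0.602 -0.0095 0.044 183.5
python3 pic.py side 7 270 170 400 270; python3 pic.py top 7 255 125 425 255
```

```text
t 7.1167 tcp [ 0.6041 -0.0181  0.1278] hd -176.51 F [-0.68  0.66 -0.23] w 0.16646464529215357 j [ 13.6  24.6 -10.    0.  -55.2 -10.1]
shift [-0.0087  0.0018  0.0838] turn [-0.0019  0.0001 -0.0002]
6.0
4.5
```

View pics/side7c.png

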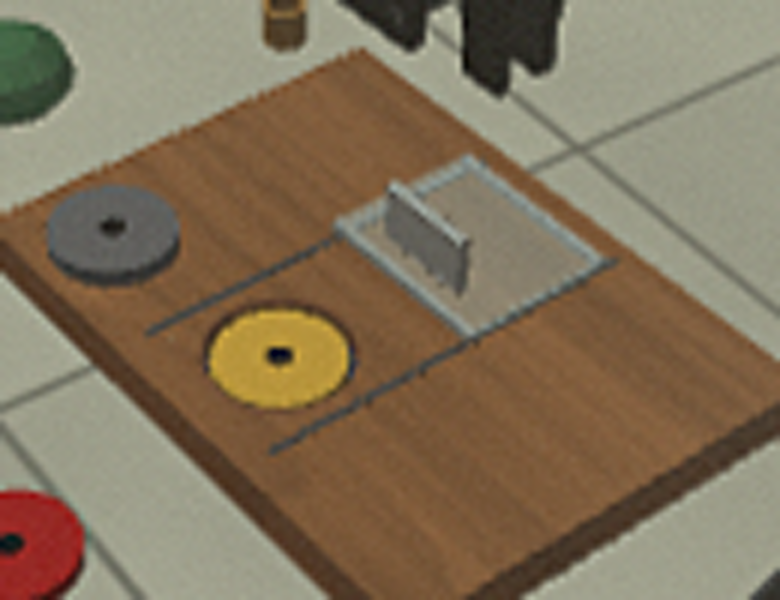

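View pics/top7c.png

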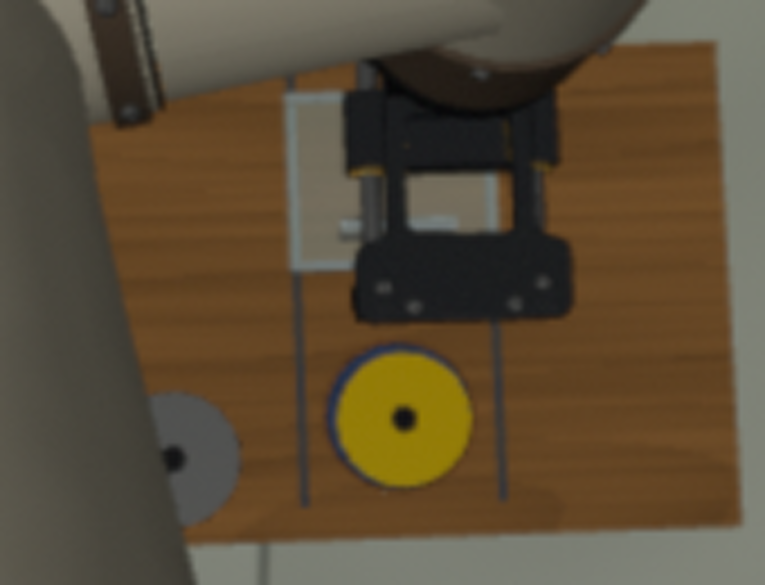

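The yellow spacer is seated flat: the dot is at (404,418) in the top crop and the pocket rim is visible all round. The cover and grey spacer have not moved. Next I lower the shut fingers behind the tab.

>>> jog_arm(
  moves=[
    [1, -0.004, 0.001, 0.01, 0, 0, 0],
    [1, -0.009, 0.002, 0.025, 0, 0, 0],
    [1, -0.009, 0.002, 0.04, 0, 0, 0],
    [1, -0.009, 0.002, 0.055, 0, 0, 0],
    [1, -0.009, 0.002, 0.068, 0, 0, 0],
    [1, -0.009, 0.002, 0.078, 0, 0, 0],
    [1, -0.009, 0.002, 0.083, 0, 0, 0],
    [1, -0.009, 0.002, 0.083, 0, 0, 0],
    [1, -0.009, 0.002, 0.083, 0, 0, 0],
    [1, -0.009, 0.002, 0.083, 0, 0, 0],
  ],
)

```text
time_s: 8.05
tcp_pos: [0.5998, -0.0093, 0.0453]
ee_rot: [[0.061, -0.998, 0.002], [-0.998, -0.061, 0.0], [-0.0, -0.002, -1.0]]
wrist_force: [0.0, -1.0, 0.3]
gripper_width: 0.004
```

```bash
python3 d.py 0.484 -0.017 0.044 183.5
python3 pic.py side 8 270 130 420 250
```

```text
t 8.05 tcp [ 0.5998 -0.0093  0.0453] hd -176.5 F [ 0.02 -1.    0.28] w 0.004062179060995391 j [ 14.6  29.8 -15.4   0.  -44.7 -11.1]
shift [0.0006 0.116  0.0011] turn [-0.0015  0.0001 -0.0001]
5.0
```

View pics/side8c.png

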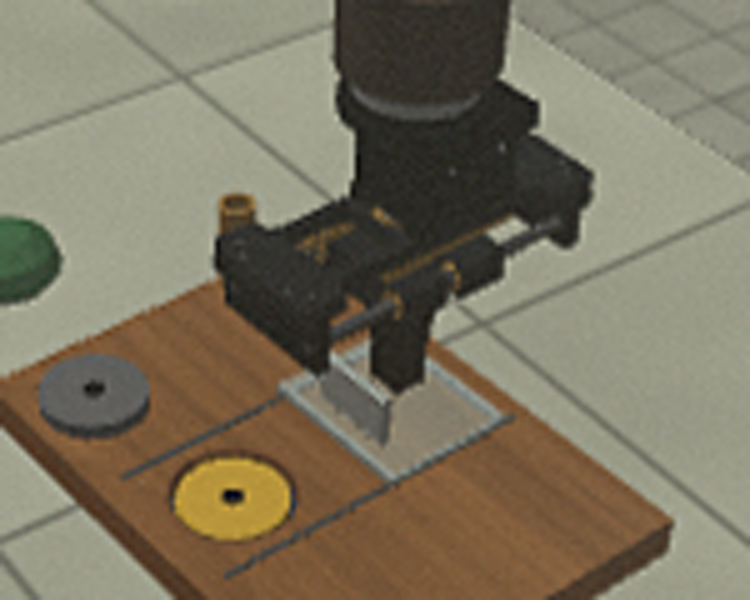

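The fingers stand above the glass, behind the tab. Next I push along tool +y (tray -x).

>>> jog_arm(
  moves=[
    [1, 0, 0.005, 0, 0, 0, 0],
    [1, 0, 0.01, 0, 0, 0, 0],
    [1, 0, 0.016, 0, 0, 0, 0],
    [1, 0, 0.022, 0, 0, 0, 0],
    [1, 0, 0.028, 0, 0, 0, 0],
    [1, 0, 0.034, 0, 0, 0, 0],
    [1, 0, 0.04, 0, 0, 0, 0],
    [1, 0, 0.046, 0, 0, 0, 0],
    [1, 0, 0.052, 0, 0, 0, 0],
    [1, 0, 0.058, 0, 0, 0, 0],
  ],
)

```text
time_s: 8.93
tcp_pos: [0.5411, -0.0128, 0.0447]
ee_rot: [[0.061, -0.998, 0.001], [-0.998, -0.061, 0.0], [-0.0, -0.001, -1.0]]
wrist_force: [1.5, -0.4, 0.8]
gripper_width: 0.005
```

```bash
python3 d.py 0.484 -0.017 0.044 183.5
python3 pic.py side 9 270 130 420 250
```

```text
t 8.9333 tcp [ 0.5411 -0.0128  0.0447] hd -176.5 F [ 1.47 -0.43  0.76] w 0.004764079304389795 j [ 15.8  25.4 -24.    0.  -40.6 -12.3]
shift [0.0007 0.0572 0.0007] turn [-0.0008  0.      0.0001]
5.0
```

View pics/side9c.png

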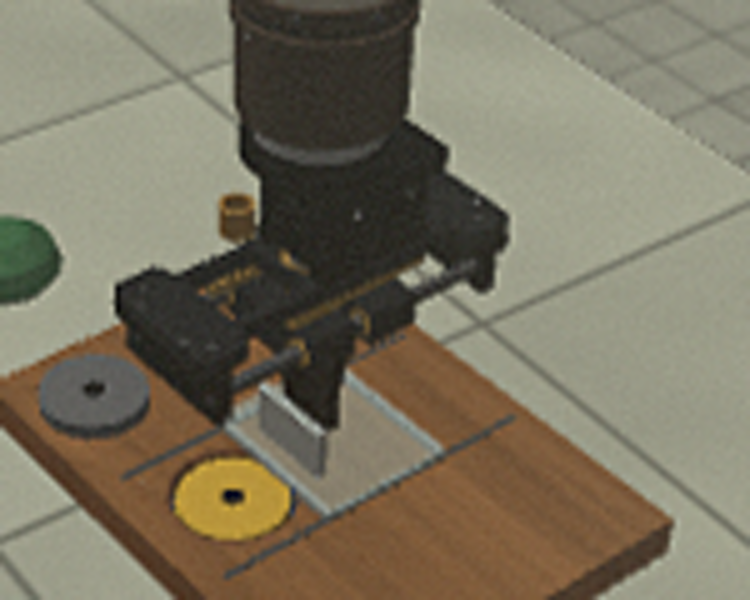

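>>> jog_arm(
  moves=[
    [1, 0, 0.005, 0, 0, 0, 0],
    [1, 0, 0.01, 0, 0, 0, 0],
    [1, 0, 0.015, 0, 0, 0, 0],
    [1, 0, 0.02, 0, 0, 0, 0],
    [1, 0, 0.025, 0, 0, 0, 0],
    [1, 0, 0.03, 0, 0, 0, 0],
    [1, 0, 0.035, 0, 0, 0, 0],
    [1, 0, 0.04, 0, 0, 0, 0],
    [1, 0, 0.045, 0, 0, 0, 0],
    [1, 0, 0.05, 0, 0, 0, 0],
  ],
)

```text
time_s: 9.82
tcp_pos: [0.491, -0.0159, 0.0445]
ee_rot: [[0.061, -0.998, 0.0], [-0.998, -0.061, 0.0], [-0.0, -0.0, -1.0]]
wrist_force: [1.3, -0.3, 0.7]
gripper_width: 0.005
```

```bash
python3 d.py 0.484 -0.017 0.044 183.5
python3 pic.py side 10 270 130 420 250
```

```text
t 9.8167 tcp [ 0.491  -0.0159  0.0445] hd -176.51 F [ 1.27 -0.35  0.65] w 0.004800659953489711 j [ 17.1  21.6 -30.9   0.  -37.4 -13.6]
shift [0.0007 0.007  0.0005] turn [-0.0001  0.     -0.0001]
5.0
```

View pics/side10c.png

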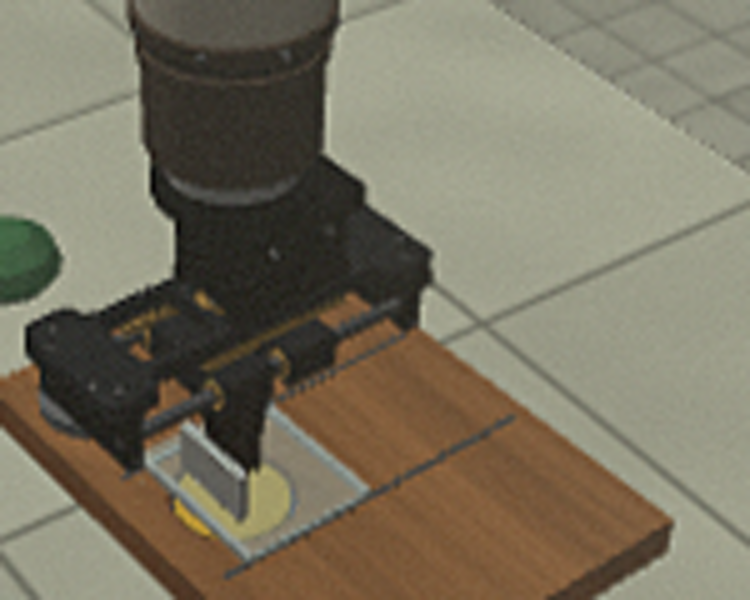

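The cover is sliding over the seated spacer without catching. I go slowly into the end stop.

>>> jog_arm(
  moves=[
    [1, 0, 0.001, 0, 0, 0, 0],
    [1, 0, 0.002, 0, 0, 0, 0],
    [1, 0, 0.003, 0, 0, 0, 0],
    [1, 0, 0.004, 0, 0, 0, 0],
    [1, 0, 0.005, 0, 0, 0, 0],
    [1, 0, 0.006, 0, 0, 0, 0],
    [1, 0, 0.007, 0, 0, 0, 0],
    [1, 0, 0.0075, 0, 0, 0, 0],
    [1, 0, 0.008, 0, 0, 0, 0],
    [1, 0, 0.008, 0, 0, 0, 0],
  ],
)

```text
time_s: 10.7
tcp_pos: [0.4833, -0.0163, 0.0444]
ee_rot: [[0.061, -0.998, -0.0], [-0.998, -0.061, 0.0], [-0.0, 0.0, -1.0]]
wrist_force: [1.0, -0.1, -0.1]
gripper_width: 0.003
```

```bash
python3 d.py 0.484 -0.017 0.044 183.5
```

```text
t 10.7 tcp [ 0.4833 -0.0163  0.0444] hd -176.51 F [ 0.97 -0.08 -0.11] w 0.002948894533048278 j [ 17.4  21.  -32.   -0.  -37.  -13.9]
shift [ 0.0007 -0.0006  0.0004] turn [ 0.0002  0.     -0.0001]
```

Not at the stop yet, by the force reading. I continue in small steps.

>>> jog_arm(
  moves=[
    [1, 0, 0.0005, 0, 0, 0, 0],
    [1, 0, 0.001, 0, 0, 0, 0],
    [1, 0, 0.0015, 0, 0, 0, 0],
    [1, 0, 0.002, 0, 0, 0, 0],
    [1, 0, 0.0025, 0, 0, 0, 0],
    [1, 0, 0.003, 0, 0, 0, 0],
    [1, 0, 0.003, 0, 0, 0, 0],
    [1, 0, 0.003, 0, 0, 0, 0],
    [1, 0, 0.003, 0, 0, 0, 0],
    [1, 0, 0.003, 0, 0, 0, 0],
  ],
)

```text
time_s: 11.53
tcp_pos: [0.4803, -0.0165, 0.0445]
ee_rot: [[0.061, -0.998, -0.0], [-0.998, -0.061, -0.0], [0.0, 0.0, -1.0]]
wrist_force: [0.0, 1.0, -0.3]
gripper_width: 0.005
```

```bash
python3 d.py 0.484 -0.017 0.044 183.5;python3 pic.py side 11 270 150 390 250
```

```text
t 11.5333 tcp [ 0.4803 -0.0165  0.0445] hd -176.51 F [ 0.04  1.   -0.34] w 0.005383866268206368 j [ 17.4  20.8 -32.4  -0.  -36.8 -14. ]
shift [ 0.0007 -0.0036  0.0005] turn [ 0.0004 -0.     -0.0001]
6.0
```

View pics/side11c.png

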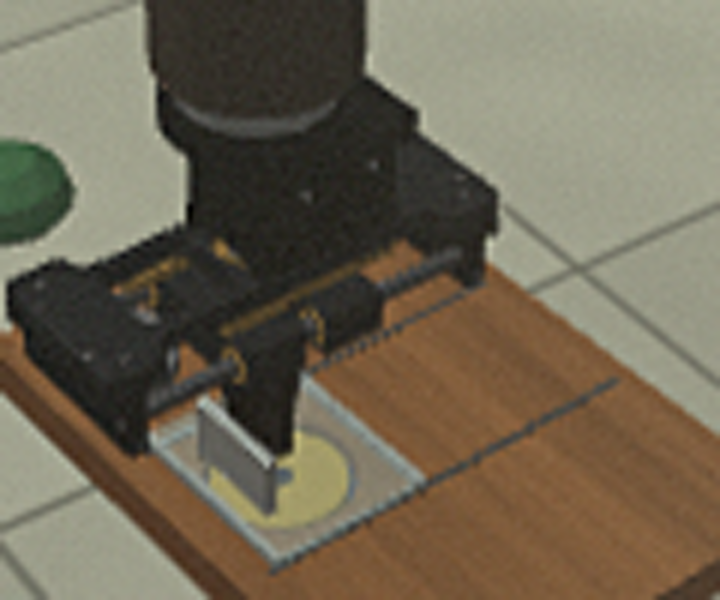

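>>> jog_arm(
  moves=[
    [1, 0, 0.0005, 0, 0, 0, 0],
    [1, 0, 0.001, 0, 0, 0, 0],
    [1, 0, 0.0015, 0, 0, 0, 0],
    [1, 0, 0.002, 0, 0, 0, 0],
    [1, 0, 0.0025, 0, 0, 0, 0],
    [1, 0, 0.003, 0, 0, 0, 0],
    [1, 0, 0.003, 0, 0, 0, 0],
    [1, 0, 0.003, 0, 0, 0, 0],
    [1, 0, 0.003, 0, 0, 0, 0],
    [1, 0, 0.003, 0, 0, 0, 0],
  ],
)

```text
time_s: 12.42
tcp_pos: [0.4789, -0.0165, 0.0447]
ee_rot: [[0.061, -0.998, 0.003], [-0.998, -0.061, 0.0], [-0.0, -0.003, -1.0]]
wrist_force: [5.7, -1.8, -3.4]
gripper_width: 0.007
```

```bash
python3 d.py 0.484 -0.017 0.044 183.5
```

```text
t 12.4167 tcp [ 0.4789 -0.0165  0.0447] hd -176.48 F [ 5.74 -1.81 -3.35] w 0.0068683909976012675 j [ 17.5  20.6 -32.7   0.  -36.5 -14. ]
shift [ 0.0009 -0.0051  0.0008] turn [-0.0028  0.0003  0.0004]
```

The force has risen to about 6 N and the motion has stalled, so this is the end stop. One small confirming press, then I retreat.

>>> jog_arm(
  moves=[
    [1, 0, 0.001, 0, 0, 0, 0],
    [1, 0, 0.002, 0, 0, 0, 0],
    [1, 0, 0.002, 0, 0, 0, 0],
    [1, 0, 0.002, 0, 0, 0, 0],
    [1, 0, 0.002, 0, 0, 0, 0],
    [1, 0, 0.002, 0, 0, 0, 0],
    [1, 0, 0.002, 0, 0, 0, 0],
    [1, 0, 0.002, 0, 0, 0, 0],
    [1, 0, 0.002, 0, 0, 0, 0],
    [1, 0, 0.002, 0, 0, 0, 0],
  ],
)

```text
time_s: 13.25
tcp_pos: [0.4789, -0.0162, 0.0451]
ee_rot: [[0.062, -0.998, 0.007], [-0.998, -0.062, 0.001], [-0.001, -0.007, -1.0]]
wrist_force: [9.0, -1.6, -4.9]
gripper_width: 0.005
```

```bash
python3 d.py 0.484 -0.017 0.044 183.5
```

```text
t 13.25 tcp [ 0.4789 -0.0162  0.0451] hd -176.44 F [ 9.04 -1.62 -4.94] w 0.004612951384362265 j [ 17.6  20.5 -32.9   0.1 -36.2 -14.1]
shift [ 0.0011 -0.0051  0.0011] turn [-0.007   0.0008  0.001 ]
```

>>> jog_arm(
  moves=[
    [1, 0, -0.005, 0, 0, 0, 0],
    [1, 0, -0.012, 0, 0, 0, 0],
    [1, 0, -0.018, 0, 0, 0, 0],
    [1, 0, -0.02, -0.01, 0, 0, 0],
    [1, 0, -0.02, -0.04, 0, 0, 0],
    [1, 0, -0.02, -0.075, 0, 0, 0],
    [1, 0, -0.02, -0.11, 0, 0, 0],
    [1, -0.02, -0.02, -0.14, 0, 0, 0],
    [1, -0.05, -0.02, -0.16, 0, 0, 0],
    [1, -0.08, -0.02, -0.17, 0, 0, 0],
  ],
)

```text
time_s: 14.08
tcp_pos: [0.4914, 0.0648, 0.2179]
ee_rot: [[0.059, -0.998, 0.004], [-0.998, -0.059, 0.001], [-0.001, -0.004, -1.0]]
wrist_force: [0.7, -0.8, -0.9]
gripper_width: 0.003
```

>>> jog_arm(
  moves=[
    [1, -0.04, 0, 0, 0, 0, 0],
    [1, -0.08, 0, 0, 0, 0, 0],
    [1, -0.12, 0, 0, 0, 0, 0],
    [1, -0.16, 0, 0, 0, 0, 0],
    [1, -0.2, 0, 0, 0, 0, 0],
    [1, -0.24, 0, 0, 0, 0, 0],
    [1, -0.27, 0, 0, 0, 0, 0],
    [1, -0.29, 0, 0, 0, 0, 0],
    [1, -0.3, 0, 0, 0, 0, 0],
    [1, -0.3, 0, 0, 0, 0, 0],
  ],
)

```text
time_s: 14.92
tcp_pos: [0.4718, 0.365, 0.2135]
ee_rot: [[0.063, -0.998, -0.001], [-0.998, -0.063, -0.001], [0.001, 0.002, -1.0]]
wrist_force: [-0.1, -0.5, -0.7]
gripper_width: -0.001
```

```bash
python3 d.py; python3 pic.py side 12 270 150 410 285; python3 pic.py top 12 200 115 460 255
```

```text
t 14.9167 tcp [0.4718 0.365  0.2135] hd -176.39 F [-0.14 -0.51 -0.7 ] w -0.0009175700574246274 j [ 53.3  19.7  -4.4  -0.  -66.  -49.6]
4.0
3.0
```

View pics/side12c.png

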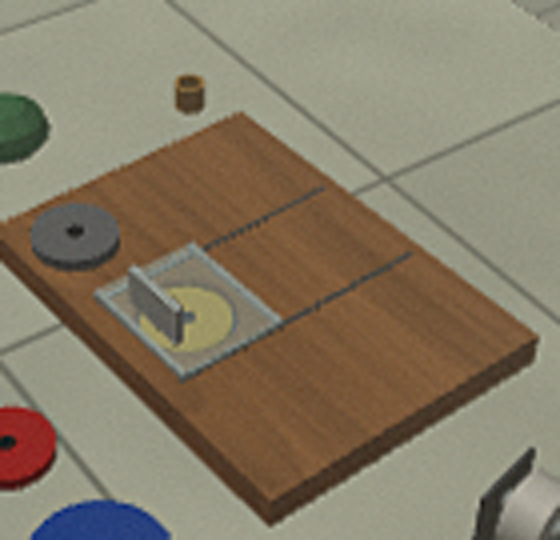

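View pics/top12c.png

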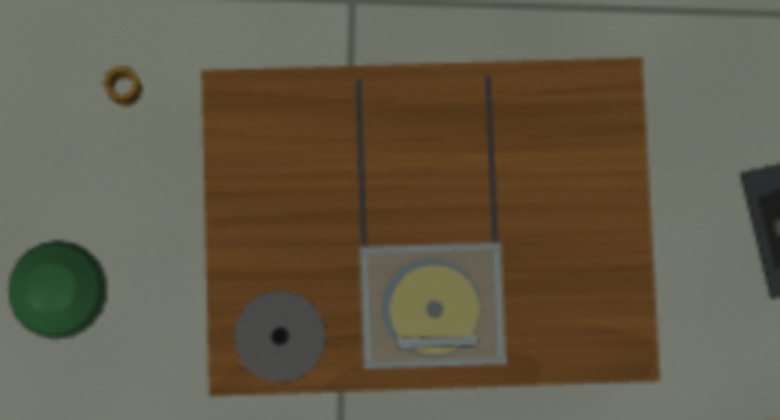

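The cover lies at the end of its rails over the seated spacer, and the grey spacer, paperweight, ferrule and tape holder look unmoved. I make a quick numeric check before handing in.

Run:
```python
from h import *
t,s=load("top12.pkl"),load("side12.pkl")
p=np.array([.4907,-.0160,np.radians(3.54)])
def loc(P):
    c,q=np.cos(p[2]),np.sin(p[2]);d=P[:,:2]-p[:2];return (np.c_[c*d[:,0]+q*d[:,1],-q*d[:,0]+c*d[:,1]]*1e3).round(1)
print("tab",loc(t.at(un((438,341),3,200,115),.062)),loc(s.at(un((157,291),4,270,150),.062)))
print("yel",loc(t.at(un((434,309),3,200,115),.024)),"grey",loc(t.at(un((280,336),3,200,115),.034)),loc(s.at(un((75,231),4,270,150),.034)))
g=t.at(un([(361,247),(498,243),(505,362),(366,367)],3,200,115),.032);print("glass",loc(g))
import cv2
a,b=[pickle.load(open(f,"rb"))["frame"].astype(int) for f in("top0.pkl","top12.pkl")]
d=np.abs(a-b).max(2)
for n,(x,y) in dict(ferr=(241,143),pw=(219,211),tape=(468,190),grey=(293,227)).items(): print(n,d[y-18:y+18,x-18:x+18].mean().round(1),d[y-18:y+18,x-18:x+18].max())
```

```text
tab [[-25.6   0.7]] [[-24.6  -3.7]]
yel [[-2.9 -0.4]] grey [[-18.  102.2]] [[-15.4 101.3]]
glass [[ 39.3  47. ]
 [ 39.1 -44. ]
 [-39.8 -45.2]
 [-40.   46.4]]
ferr 1.1 3
pw 1.1 3
tape 1.1 4
grey 1.1 4
```

The tab reads -25 mm in tray x, which means fully shut at 0.115. The bystanders are unchanged down to pixel noise. Handing in.

```bash
python3 -c "
from station import *
print(finish_job())"
```

```text
the job is handed in; nothing more can be done
None
```

The yellow spacer is lying flat in the pocket and the glass cover is shut over it. The job was handed in at about 15 s of the 51 s allowed.

I pushed the spacer across the deck with the two fingertips, spread about 40 mm apart, until it dropped in. I then pushed the cover tab with the shut fingers up to its end stop. There the motion stalled while the force rose to about 9 N in x. The arm then moved clear, to 0.21 m height, well to the side of the tray.

**Last checks:**
- **Cover:** the tab measures -25.6 mm (top camera) and -24.6 mm (side camera) in tray x. I expected -25 mm fully shut, taking the glass to be centred over the pocket when shut. The glass edges measure about ±40 mm around the pocket.
- **Yellow spacer:** it was seen seated with its top level with the deck before the cover was shut, and it is still so under the glass.
- **Things to leave alone:** the grey spacer, paperweight, tape holder and ferrule look the same in the top camera's first and last pictures, apart from pixel noise.

The two cameras disagree by 1 to 4 mm, a little more than the stated 2 mm calibration error. None of the checks failed.

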